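# Load a rack of modules past the spring gate of a test dock

## Task

Load the blue rack of black modules into the test dock: with one finger push the red bar of the spring gate outwards and hold it so that the yellow tooth stays lifted, and meanwhile push the rack by its tall rear plate along the chute, under the tooth, until its nose is fully home against the black end stop; then let the bar go so that the tooth drops shut into the gap in front of the rear plate. Never let the rack and the gate touch, do not lift the rack, and leave everything else on the bench where it is.

Things in the scene. Friction and masses are not known exactly. Their poses are not given: they have to be found in the camera images.
- dock: Fixed test dock: open aluminium chute leading to a beige tester. Origin: on the bench, on the chute's centre line, in the plane of the gate's tooth. y = loading direction, x = across, to the side of the red bar, z up. Chute floor 6 mm high, y -250 to +95 mm; guide walls at x = +-37 to +-42 mm are 16 mm high: fingers pass above them. Tester from y +125 to +295, x +-95, 93 mm high.
- stop (a point): Centre of the face of the black end stop at the end of the chute, 20 mm above the bench (dock x 0, y +95 mm). The stop is 70 mm wide, its top 34 mm high (brass pins to 40 mm).
- shaft (a point): A point on the axis of the gate's steel hinge shaft, 8 mm thick, at dock x = +52 mm, y 0, 14 mm above the bench. It runs parallel to the chute from dock y = -268 to +18 mm, in bearing blocks 20 mm high at y = -262 and +12 mm.
- gate (a joint): Hinge angle of the gate about its shaft, rad: 0 = shut (tooth across the chute); grows to at most 1.25 as the red bar is pushed outwards (+x of the dock). A spring shuts it from any angle; some 2 to 3 N at the bar hold it at 0.95. The rack cannot push it open, and passes freely from about 0.85 to 1.25.
- tooth (a point): Centre of the gate's yellow stop tooth, 26 x 6 x 18 mm. Shut: at dock x +13, y 0, spanning x 0 to 26 mm and heights 18 to 36 mm above the bench. It turns with the gate, up and outwards; with the gate at 1.0 its highest corner is about 70 mm above the bench.
- bar (a point): Middle of the red push bar, 10 mm thick, parallel to the chute from dock y -252 to 0 mm, 50 mm from the shaft axis, on thin arms at its two ends. Gate shut: dock x +39, 62 mm above the bench; gate at 0.95: x +84, 52 mm high. A finger inside it, tip 24 to 40 mm above the bench (over the shaft, under the bar), can push it outwards and slide along it.
- rack: Loose blue rack of black modules, about 250 g, on the chute floor, 1.5 mm play to each wall. Origin: centre of the underside of its body; y = loading direction. Body 71 mm wide, 80 long (y +-40), modules to 32 mm high. A tongue 30 mm wide, 8 thick leads back to an upright rear plate at y -75 to -81, 62 wide, 56 tall. Starts with its nose 20 to 60 mm before the tooth; home: dock y +55.
- push_face (a point): Centre line of the flat rear face of the rack's rear plate, 40 mm above the rack's underside (46 mm above the bench); push here towards +y of the dock. The 35 mm gap between this plate and the rack's body takes the tooth when the rack is home.
- nose (a point): Centre of the front face of the rack's body, 14 mm above its underside (20 mm above the bench); at home it touches the end stop.
- solvent: Bystander: white bottle with steel cap, 60 mm across, 130 mm high, standing beyond the bar. Origin at the centre of its foot.
- module: Bystander: a single black module lying on the bench on the robot's side of the chute, 22 x 75 x 14 mm. Origin at the centre of its underside.
- tape: Bystander: yellow roll 84 mm across, 19 mm high, lying on the robot's side of the chute. Origin at the centre of its underside.
- driver: Bystander: orange screwdriver lying on the far side of the bench. Origin on its axis.
- cup: Bystander: grey cup 68 mm across, 70 mm high, near the robot on its right. Origin at the centre of its foot.
Not all that is in view belongs to the job. There is more than one size of the rack; the one meant has the size given above.

How it is judged:
On the way, in this order (a step that is already met when the one before it is completed fails the run):
1. the gate is held open by a finger while the rack is still before it (contact force between the fingers and gate above 0.2 N and value of joint gate above 0.6 rad and y of nose in the frame of dock below -0.005 m), for 0.1 s.
2. the rack is half-way under the gate held open by a finger (contact force between the fingers and gate above 0.2 N and value of joint gate above 0.6 rad and y of nose in the frame of dock above 0.03 m), for 0.1 s.
At the end, for the whole second after the job is handed in: The rack's nose is within 4 mm of the end stop, the rack lies flat and straight in the chute at rest, and the gate is shut again (below 0.08 rad) with its tooth in the gap in front of the rear plate (y of nose in the frame of dock above 0.091 m and z of nose in the frame of dock below 0.025 m and angle between the y axis of rack and the y axis of dock, either way round below 0.08 rad and angle between rack's own z axis and vertical below 0.06 rad and value of joint gate below 0.08 rad and linear speed of rack below 0.01 m/s); the robot touches nothing.
It fails at once if the rack and the gate touch (more than 1 N) (contact force between rack and gate above 1 N).
It fails at once if the rack is lifted (nose or rear plate more than 8 mm above its sliding height) or tipped (z of nose in the frame of dock above 0.028 m or z of push_face in the frame of dock above 0.054 m or angle between rack's own z axis and vertical above 0.2 rad).
It fails at once if something else on the bench is moved more than 15 mm or knocked over (distance of any of solvent, module, tape, driver, cup from where it was at the start of the episode above 0.015 m or angle between any of solvent, cup's own z axis and vertical above 0.3 rad).
It also fails if it takes over 40 s, if anything falls off the work surface, if the arm or the gripper's body presses on something with over 40 N, if the wrist force passes 120 N, or if a joint passes its speed limit or range.

## Robot

A 6-joint arm with a two-finger parallel gripper is mounted at the origin on the work surface. World frame = base frame: x ahead of the robot, y to its left, z up, the work surface at z = 0. Lengths are in m, angles in rad, forces in N, time in s.
With the tool pointing down it reaches from about 0.35 to 0.975 m from the base axis. Payload 7.1 kg.
Tool frame: the origin (TCP) lies midway between the tips of the shut fingers; the grasp point (between the pads) lies 19 mm behind it; z points along the fingers, x is the direction in which the jaws open and shut, and the axes are right-handed (so a half turn about z gives the same grasp; the last joint's range is limited). The gripper opens to 88 mm and grips with 3 to 60 N. Pads are 20 mm wide; open, the fingers measure 115 mm over their backs; the gripper's body (75 mm by 178 mm) begins 61 mm behind the grasp point.
Start: joints at [-0.019, 0.423, 1.63, -0, 1.089, -0.019], TCP at [0.625, 0, 0.223] pointing down, gripper open.
Joint ranges: [-3, 3], [-0.9, 2.11], [0.09, 2.58], [-1.31, 4.45], [0.11, 2.69], [-2.54, 2.54]. Speed limits (rad/s): [2.39, 2.39, 3.01, 3.14, 3.14, 3.14].

## Interface

Orientations are given as a unit quaternion [w, x, y, z].
In Python, from station import move_pose, movel, movej, command_gripper, wait, inverse_kinematics, read_camera, camera_info, MotionError, job_done, get_time, get_joint_pos, get_qvel, get_effort, get_tcp_pos, get_ee_rot, get_ft_force, get_ft_torque, get_grip_width gives the robot as it stands. Calls block until the motion is done:
- move_pose(position, orientation): joint-space move of the TCP to a pose.
- movel(position, frame=None, v=0.15, until_force=None): straight line of the TCP; frame=None keeps the orientation; v is the mean speed in m/s. With until_force (N) it stops when the force on the tool has changed by that much, and returns True; else False.
- movej(angles): joint-space move.
- command_gripper(opening): opening from 0.0 (shut) to 1.0 (fully open); the grip force is fixed at half the most; returns when the fingers have stopped.
- wait(seconds).
- inverse_kinematics(position, orientation): joint angles nearest the present ones, or None.
- read_camera(name): name is "scene" or "side" or "wrist"; returns the picture (400x640x3 uint8, red, green, blue); there is no depth.
- camera_info(name): a dict with "intrinsics" (3x3 intrinsics, pixels), "T" (4x4, takes a point from camera to world coordinates); the wrist camera has in their place "tool_from_camera" (4x4, takes a point from camera to tool coordinates, whose origin is the TCP and whose axes are the tool frame's). Camera axes: x right, y up, looking along -z (the intrinsics and any distortion apply to the point x, -y, -z); pixel columns grow to the right and rows downward; lengths in m; the calibration is good to about 2 mm. A picture is of the moment at which its call begins: read the wrist's pose just before it. camera_info takes no time and is no camera call.
A pose or a line that the arm cannot do raises MotionError and nothing moves.
- job_done(): hands the job in, once; it reports no verdict.
Readings, each from a call of its own:
- get_time(): time.
- get_joint_pos(): joint angles.
- get_qvel(): joint speeds.
- get_effort(): joint torques, N m.
- get_tcp_pos(): TCP position.
- get_ee_rot(): TCP orientation.
- get_ft_force(): force on the tool from outside, world axes, zero at the start.
- get_ft_torque(): the same for the moment, N m.
- get_grip_width(): opening from 0.0 (shut) to 1.0 (fully open).
Only numpy, scipy, OpenCV 4.12 (cv2) and the standard library are available. Lean on these libraries where they do the work, as an engineer would, in place of code of your own. Each camera call takes 0.05 s, during which the arm holds its last target.

## Working session

There is one attempt and no reset: what is moved stays moved. The work goes in short steps, each a Python script; the robot and the scene stay as the last script left them, time stands still between calls to the robot, and variables do not carry over. Pictures are saved under pics/ and viewed, and the job is handed in when it is done.

```bash
mkdir -p pics; ls; python3 - <<'E'
from station import *
import cv2, numpy as np
np.set_printoptions(precision=4,suppress=True)
for n in ["scene","side","wrist"]:
    im=read_camera(n); cv2.imwrite(f"pics/{n}0.png",im[:,:,::-1]); print(n,camera_info(n))
print(get_time(),get_tcp_pos(),get_ee_rot())
E
```

```text
pics
scene {'intrinsics': array([[454.4133,   0.    , 325.2108],
       [  0.    , 454.4133, 204.8222],
       [  0.    ,   0.    ,   1.    ]]), 'T': array([[-0.5277, -0.6701,  0.522 ,  1.1349],
       [ 0.8494, -0.4161,  0.3247,  0.4687],
       [-0.0003,  0.6148,  0.7887,  1.0325],
       [ 0.    ,  0.    ,  0.    ,  1.    ]])}
side {'intrinsics': array([[418.4134,   0.    , 316.3617],
       [  0.    , 418.4134, 198.5292],
       [  0.    ,   0.    ,   1.    ]]), 'T': array([[ 0.9967,  0.0486, -0.0655,  0.3886],
       [-0.0816,  0.5953, -0.7993, -0.8623],
       [ 0.0001,  0.802 ,  0.5973,  0.7331],
       [ 0.    ,  0.    ,  0.    ,  1.    ]])}
wrist {'intrinsics': array([[326.1343,   0.    , 318.8143],
       [  0.    , 326.1343, 200.4731],
       [  0.    ,   0.    ,   1.    ]]), 'tool_from_camera': array([[ 1.    ,  0.001 , -0.0006,  0.0004],
       [ 0.0008, -0.9676, -0.2523, -0.0691],
       [-0.0009,  0.2523, -0.9676, -0.1619],
       [ 0.    ,  0.    ,  0.    ,  1.    ]])}
0.15 [0.6246 0.     0.2221] [-0.      1.     -0.     -0.0006]
```

View pics/scene0.png

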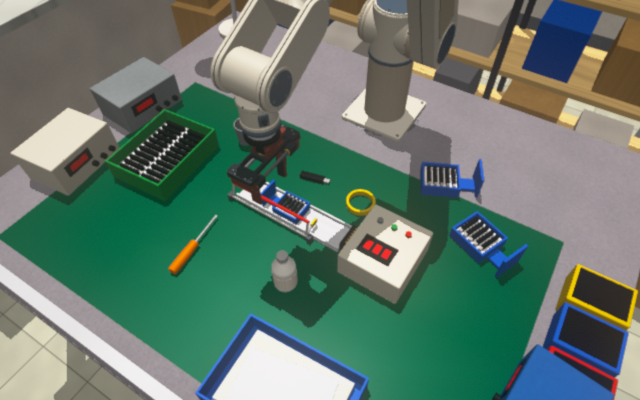

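View pics/side0.png

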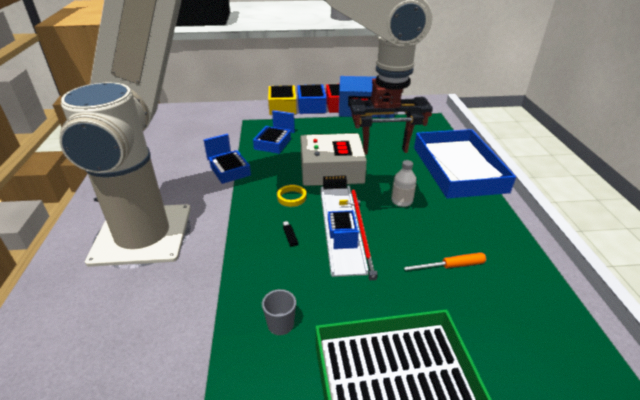

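View pics/wrist0.png

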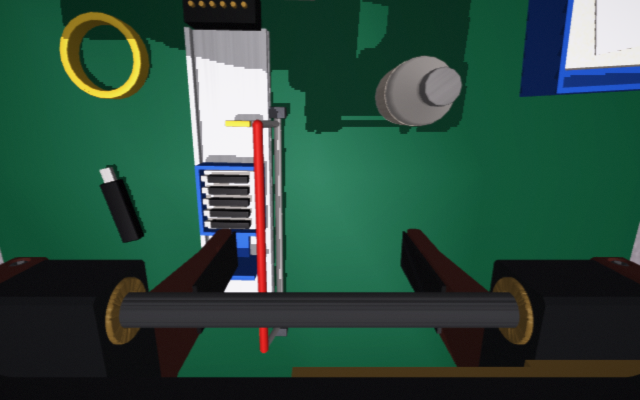

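Candidates for the rack:
- The one in the chute, at side (343,228), scene (290,205) and wrist (228,200).
- Loose decoys at side (228,160) and (272,135), which are scene (500,235) and (440,180).

I take the one in the chute and will check its size. The solvent bottle is at side (403,185) and wrist (420,90). The bar in the wrist picture runs (257,124) to (264,350). Next I measure from a clearer wrist view.

```bash
cat > h.py <<'E'
from station import *
import cv2, numpy as np
from scipy.spatial.transform import Rotation as R
np.set_printoptions(precision=4,suppress=True)
def camT(n):
    c=camera_info(n)
    if n!='wrist': return c['intrinsics'],np.array(c['T'])
    T=np.eye(4);q=get_ee_rot();T[:3,:3]=R.from_quat([q[1],q[2],q[3],q[0]]).as_matrix();T[:3,3]=get_tcp_pos()
    return c['intrinsics'],T@c['tool_from_camera']
def cast(uv,K,T,z):
    d=np.array([(uv[0]-K[0,2])/K[0,0],-(uv[1]-K[1,2])/K[1,1],-1]);d=T[:3,:3]@d;o=T[:3,3]
    return o+d*(z-o[2])/d[2]
def proj(p,K,T):
    q=T[:3,:3].T@(np.array(p)-T[:3,3]);return np.array([K[0,2]+K[0,0]*q[0]/-q[2],K[1,2]+K[1,1]*q[1]/q[2]])
E
python3 - <<'E'
from h import *
move_pose([0.56,-0.15,0.33],[0,1,0,0])
K,T=camT('wrist'); im=read_camera('wrist'); np.savez('w1.npz',K=K,T=T,im=im)
cv2.imwrite('pics/w1.png',im[:,:,::-1]); print(get_tcp_pos(),get_time())
for n in ['side','scene']:
    a=read_camera(n); cv2.imwrite(f'pics/{n}1.png',a[:,:,::-1])
cv2.imwrite('pics/w1c.png',cv2.resize(im[:300,100:500,::-1],None,fx=2,fy=2,interpolation=cv2.INTER_CUBIC))
s=cv2.imread('pics/side1.png');cv2.imwrite('pics/side1c.png',cv2.resize(s[140:300,270:470],None,fx=4,fy=3.7,interpolation=cv2.INTER_CUBIC))
E
```

```text
[ 0.5599 -0.149   0.3288] 1.0
```

View pics/w1c.png

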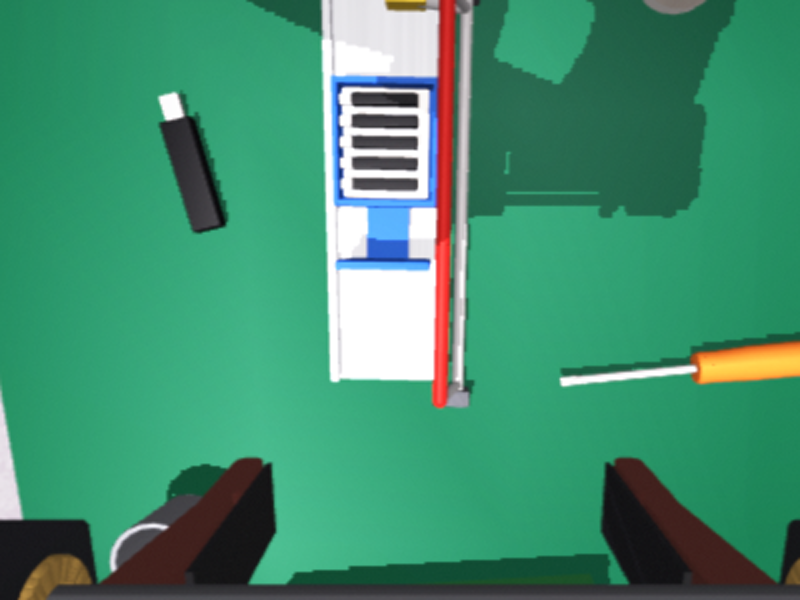

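View pics/side1c.png

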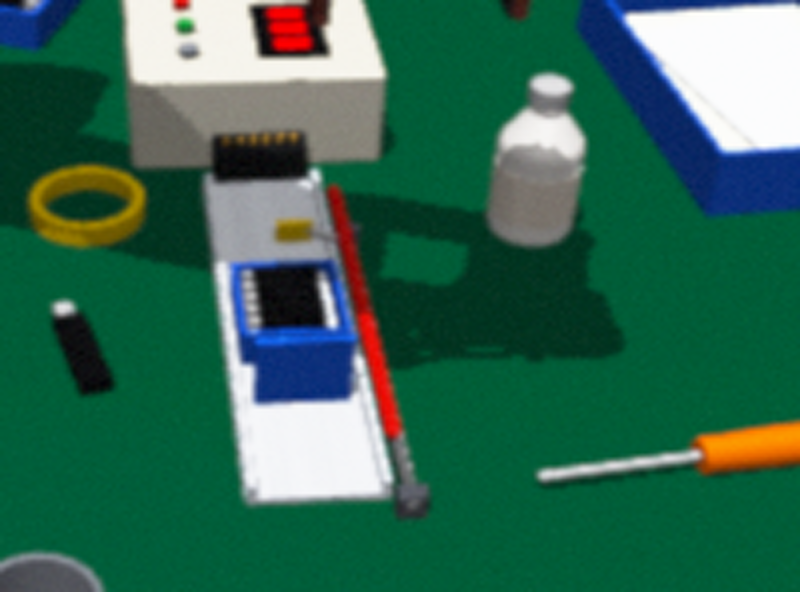

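In the w1 crop:
- The bar's near end is at (440,405) and the chute's rear end runs (335,380)-(433,379).
- The rear plate's top is at (337,264)-(430,265), and the rack body is x 333-437, y 78-205.
- The tooth is at (405,3).

The bottle is at (540,170) in the side crop. Next I cast these to points.

```bash
python3 - <<'E'
from h import *
d=np.load('w1.npz');K,T,im=d['K'],d['T'],d['im']
hsv=cv2.cvtColor(im,cv2.COLOR_RGB2HSV)
def red(im):
    h=cv2.cvtColor(im,cv2.COLOR_RGB2HSV);return ((h[...,0]<6)|(h[...,0]>174))&(h[...,1]>200)&(h[...,2]>100)
m=red(im);m[230:]=0
def barfit(m,K,T):
    v,u=np.nonzero(m);rows=[(u[v==r].mean(),r) for r in np.unique(v) if (v==r).sum()>=3]
    P=np.array([cast(p,K,T,.062)[:2] for p in rows]);l=cv2.fitLine(P.astype(np.float32),cv2.DIST_HUBER,0,1e-4,1e-4).ravel()
    print('bar ends',P[np.argmin(P[:,1])],P[np.argmax(P[:,1])],'yaw of +y (deg, about z from +y)',np.degrees(np.arctan2(-l[0]*np.sign(l[1]),abs(l[1]))),len(P))
barfit(m,K,T)
c=camera_info('wrist');T0=np.eye(4);T0[:3,:3]=R.from_quat([1,0,0,-.0006]).as_matrix();T0[:3,3]=[.6246,0,.2221];T0=T0@c['tool_from_camera']
im0=cv2.imread('pics/wrist0.png')[:,:,::-1].copy();m0=red(im0);m0[:110]=0;m0[353:]=0;m0[285:335]=0;m0[:,:245]=0;m0[:,275:]=0
barfit(m0,K,T0)
f=lambda x,y,z:print((x,y,z),cast((100+x/2,y/2),K,T,z))
print('chute rear wall ends top (x -40 / +40, y -250)');f(335,380,.016);f(433,380,.008)
print('plate top L/R');f(337,264,.062);f(430,265,.062)
print('body FL,RL,FR,RR');f(333,79,.035);f(333,204,.035);f(438,79,.035);f(437,204,.035)
# yellow tooth in wrist0
h=cv2.cvtColor(im0,cv2.COLOR_RGB2HSV);y=(h[...,0]>22)&(h[...,0]<34)&(h[...,1]>150);y[:110]=0;y[140:]=0;y[:,:200]=0;y[:,270:]=0
v,u=np.nonzero(y);print('tooth px',u.min(),u.max(),v.min(),v.max());print(cast((u.min(),v.mean()),K,T0,.034),cast((u.max(),v.mean()),K,T0,.034))
print('stop front (190,28),(262,28) z34',cast((186,25),K,T0,.034),cast((259,25),K,T0,.034))
# bottle foot & cap from wrist0 and side
Ks,Ts=camT('side')
for uv in [(270+540/4,140+235/3.7)]: print('bottle foot front side',cast(uv,Ks,Ts,0.0))
print('cap side',cast((270+551/4,140+85/3.7),Ks,Ts,.13),'cap wrist',cast((443,87),K,T0,.13))
E
```

```text
bar ends [ 0.562  -0.1899] [0.5661 0.0508] yaw of +y (deg, about z from +y) -1.0249424 128
bar ends [ 0.5604 -0.1962] [0.566  0.0642] yaw of +y (deg, about z from +y) -1.1834302 182
chute rear wall ends top (x -40 / +40, y -250)
(335, 380, 0.016) [ 0.4838 -0.1877  0.016 ]
(433, 380, 0.008) [ 0.5569 -0.1896  0.008 ]
plate top L/R
(337, 264, 0.062) [ 0.4956 -0.1007  0.062 ]
(430, 265, 0.062) [ 0.5555 -0.1014  0.062 ]
body FL,RL,FR,RR
(333, 79, 0.035) [0.4936 0.0141 0.035 ]
(333, 204, 0.035) [ 0.4904 -0.0626  0.035 ]
(438, 79, 0.035) [0.5608 0.014  0.035 ]
(437, 204, 0.035) [ 0.5601 -0.0626  0.035 ]
tooth px 226 250 121 125
[0.5284 0.0621 0.034 ] [0.5535 0.0621 0.034 ]
stop front (190,28),(262,28) z34 [0.4962 0.1545 0.034 ] [0.5672 0.1545 0.034 ]
bottle foot front side [0.7221 0.0738 0.    ]
cap side [0.7161 0.0861 0.13  ] cap wrist [0.717  0.0894 0.13  ]
```

Two views agree: dock origin about (0.528, 0.061), yaw about -1.1°. The rack body measures roughly 70 x 77 mm by outline and the plate 60 mm wide, with its rear face at about dock y -165, which matches the description. The bottle is at dock x +189, clear of the work. Next I make a close crop to confirm the rack, then set the gripper half open and hover behind the plate.

```bash
cat >> h.py <<'E'
PSI=np.radians(-1.1);O=np.array([0.528,0.061])
Rz=R.from_euler('z',PSI)
q=(Rz*R.from_euler('x',np.pi)).as_quat();Q=[q[3],q[0],q[1],q[2]]
def D2W(x,y,z):
    c,s=np.cos(PSI),np.sin(PSI);return [O[0]+(c*x-s*y)/1e3,O[1]+(s*x+c*y)/1e3,z/1e3]
def W2D(p):
    c,s=np.cos(PSI),np.sin(PSI);d=(np.array(p[:2])-O)*1e3;return np.array([c*d[0]+s*d[1],-s*d[0]+c*d[1],p[2]*1e3])
E
python3 - <<'E'
from h import *
command_gripper(58/88); print('w',get_grip_width())
move_pose(D2W(-16,-196,130),Q)
print(W2D(get_tcp_pos()),get_time())
K,T=camT('wrist');im=read_camera('wrist');cv2.imwrite('pics/w2.png',im[:,:,::-1])
# overlay predicted points
o=im[:,:,::-1].copy()
for p in [(39,-252,62),(39,0,62),(0,0,36),(26,0,36),(-31,-165,62),(31,-165,62),(-35,95,34),(35,95,34)]:
    u=proj(D2W(*p),K,T);cv2.circle(o,tuple(int(round(a)) for a in u),3,(255,0,255),1)
cv2.imwrite('pics/w2o.png',o)
s=read_camera('side');cv2.imwrite('pics/side2c.png',cv2.resize(s[120:300,260:480,::-1],None,fx=3.6,fy=3.3,interpolation=cv2.INTER_CUBIC))
E
```

```text
w 0.6545253285586244
[ -14.4557 -196.4476  131.0886] 2.5917
```

View pics/w2o.png

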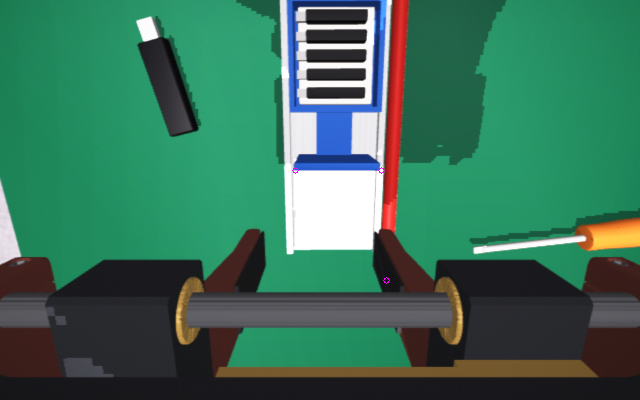

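View pics/side2c.png

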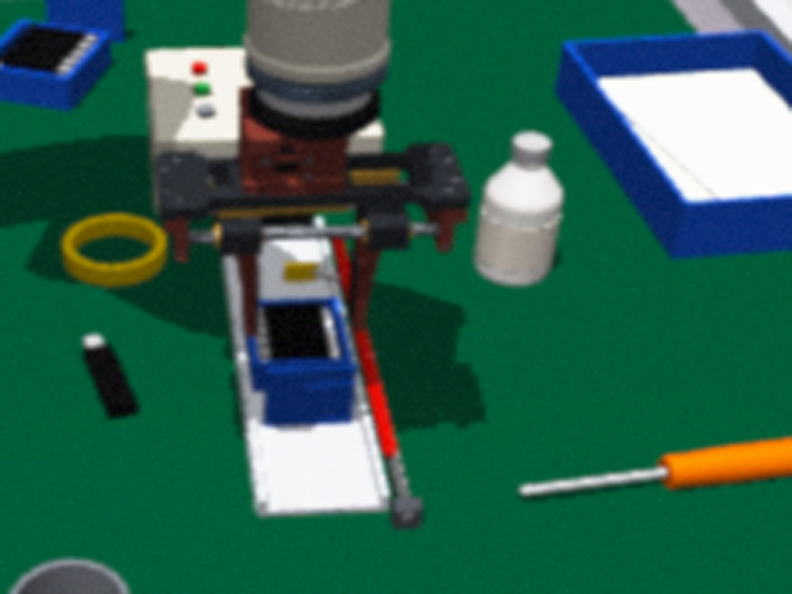

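The overlay matches: the predicted plate corners fall at (295,170) and (382,170) against the image edge at row 168. The fingers straddle the chute behind the plate, inside the bar. Descending.

```bash
python3 - <<'E'
from h import *
movel(D2W(-20,-198,130),frame=Q,v=.1)
hit=movel(D2W(-20,-198,32),frame=Q,v=.08,until_force=4);wait(.2)
print('hit',hit,W2D(get_tcp_pos()),get_ft_force(),get_time())
f0=np.array(get_ft_force())
for x in (0,20,30,38):
    h=movel(D2W(x,-198,32),frame=Q,v=.06,until_force=15);wait(.15)
    print(x,h,W2D(get_tcp_pos()),np.array(get_ft_force())-f0)
    if h:break
print(get_time(),get_grip_width())
s=read_camera('side');cv2.imwrite('pics/side3c.png',cv2.resize(s[120:300,260:480,::-1],None,fx=3.6,fy=3.3,interpolation=cv2.INTER_CUBIC))
im=read_camera('wrist');cv2.imwrite('pics/w3.png',im[:,:,::-1])
E
```

```text
hit False [ -19.7241 -198.0814   32.4006] [ 0.2441 -0.034   0.5913] 4.5167
0 False [  -0.5038 -198.0014   31.8437] [-2.0381 -1.3669 -0.2179]
20 False [  19.937  -197.948    32.0516] [-1.0147  0.7816  0.2402]
30 False [  30.1786 -198.0337   32.0805] [-0.9649 -1.0921  1.5052]
38 False [  37.5087 -197.8348   31.7188] [-5.1203  0.394  -1.6548]
6.6833 0.6604593683095243
```

View pics/side3c.png

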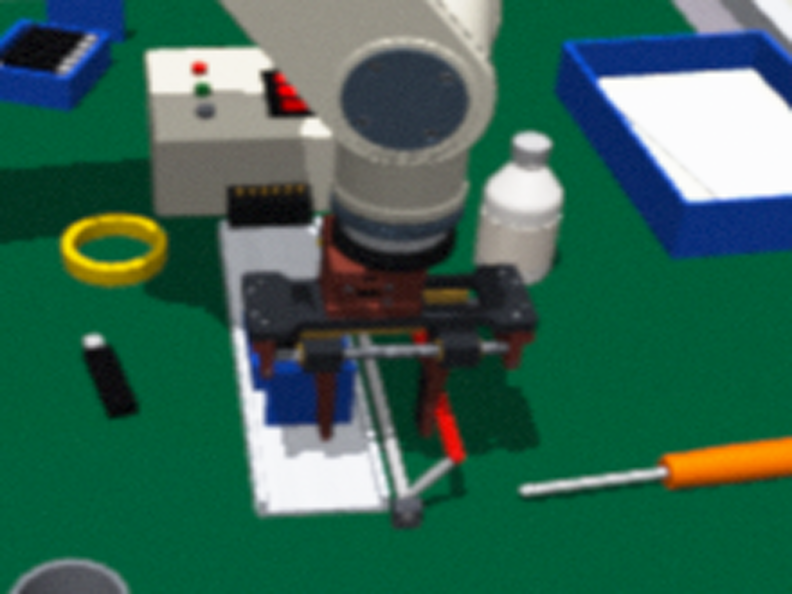

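View pics/w3.png

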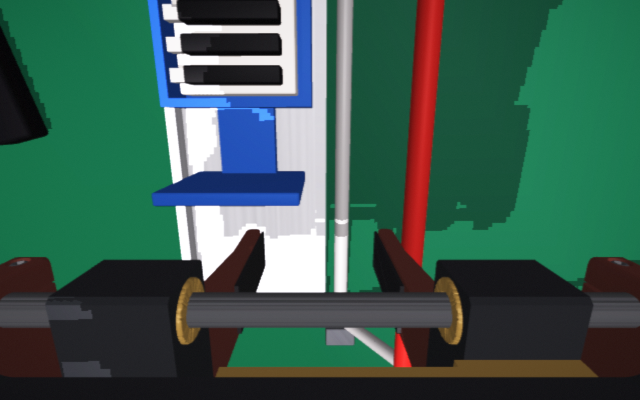

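The gate is open: the bar in the wrist view runs (432,0)-(412,250), and the left finger stands behind the plate. Next I check the gate angle from the bar.

```bash
python3 - <<'E'
from h import *
K,T=camT('wrist');im=cv2.imread('pics/w3.png')[:,:,::-1].copy()
h=cv2.cvtColor(im,cv2.COLOR_RGB2HSV);m=((h[...,0]<6)|(h[...,0]>174))&(h[...,1]>200)&(h[...,2]>100)
for r in (30,100,170,210):
    u=np.nonzero(m[r])[0];u=u[u>400]
    g=.95
    for _ in range(10):
        z=14+50*np.cos(g-.26)
        p=W2D(cast((u.mean(),r),K,T,z/1e3)); g=.26+np.arcsin((p[0]-52)/50)
    print(r,u.min(),u.max(),p,'gate',g)
E
```

```text
30 417 440 [ 80.4126 -96.8655  55.1427] gate 0.8643804656056562
100 412 434 [  80.3334 -122.7332   55.1973] gate 0.8624569103199523
170 407 428 [  80.2458 -151.4004   55.2574] gate 0.8603305943025622
210 404 425 [  80.2711 -169.2352   55.2401] gate 0.8609441140294264
```

The gate is at 0.86, too marginal. I'll widen the grip slightly and shift outward to about 1.0, then push.

```bash
cat > bar.py <<'E'
from h import *
def gate(rows=(30,100,170),name=None):
    K,T=camT('wrist');im=read_camera('wrist')
    if name:cv2.imwrite(name,im[:,:,::-1])
    h=cv2.cvtColor(im,cv2.COLOR_RGB2HSV);m=((h[...,0]<6)|(h[...,0]>174))&(h[...,1]>200)&(h[...,2]>100)
    out=[]
    for r in rows:
        u=np.nonzero(m[r])[0];u=u[u>385]
        if len(u)<5: continue
        g=.95
        for _ in range(10):
            p=W2D(cast((u.mean(),r),K,T,(14+50*np.cos(g-.26))/1e3)); g=.26+np.arcsin(np.clip((p[0]-52)/50,-1,1))
        out.append(g)
    return np.round(out,3)
E
python3 - <<'E'
from bar import *
command_gripper(66/88);movel(D2W(41,-198,32),frame=Q,v=.05);wait(.2)
g=gate();print('gate',g,W2D(get_tcp_pos()),get_grip_width(),get_time())
if len(g) and .92<g.mean()<1.15:
    for y in (-165,-145):
        hit=movel(D2W(41,y,32),frame=Q,v=.05,until_force=15);wait(.1);print(y,hit,W2D(get_tcp_pos()),get_ft_force())
        if hit:break
    print(gate(name='pics/w4.png'),get_time())
E
```

```text
gate [0.986 0.981 0.977] [  38.1285 -197.5909   30.7472] 0.7487232082172919 7.6583
-165 False [  41.1425 -165.0889   32.188 ] [-3.8957 -0.9567  0.3354]
-145 False [  41.2827 -144.8988   32.1335] [-3.6485  0.1043  0.7713]
[1.081 1.073 1.074] 9.2667
```

View pics/w4.png

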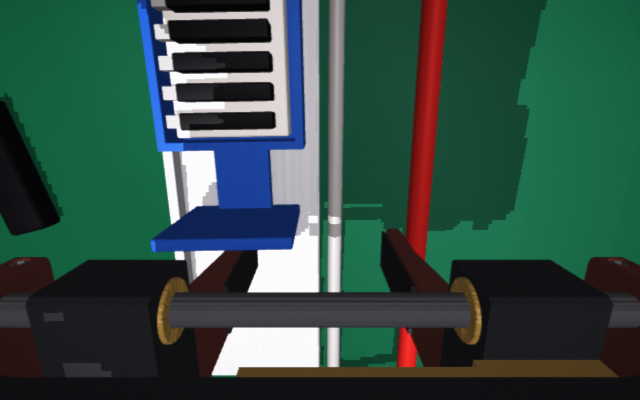

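The gate is at 1.07, and the plate, at (225,245), moves with the left finger. Carrying on to near home.

```bash
python3 - <<'E'
from bar import *
K,T=camT('wrist')
print('plate rear top',W2D(cast((222,247),K,T,.062)))
for y in (-120,-90,-65,-50):
    hit=movel(D2W(40,y,32),frame=Q,v=.06,until_force=15);wait(.1);print(y,hit,W2D(get_tcp_pos()),get_ft_force(),gate())
    if hit:break
gate(name='pics/w5.png');print(get_time())
s=read_camera('side');cv2.imwrite('pics/side5c.png',cv2.resize(s[120:300,260:480,::-1],None,fx=3.6,fy=3.3,interpolation=cv2.INTER_CUBIC))
E
```

```text
plate rear top [  -0.2633 -131.0606   62.    ]
-120 False [  40.1599 -119.83     32.0506] [-2.1595  2.1013  1.2329] [1.057 1.06  1.044]
-90 False [ 39.8771 -90.0012  31.9184] [-3.2609  0.9299 -0.2033] [1.038 1.04 ]
-65 False [ 39.8066 -64.7813  31.9012] [-4.4454  2.7447 -0.0059] [1.037]
-50 False [ 39.9133 -49.8485  31.9666] [-4.0549  2.9464 -1.6106] [1.042]
12.1
```

View pics/w5.png

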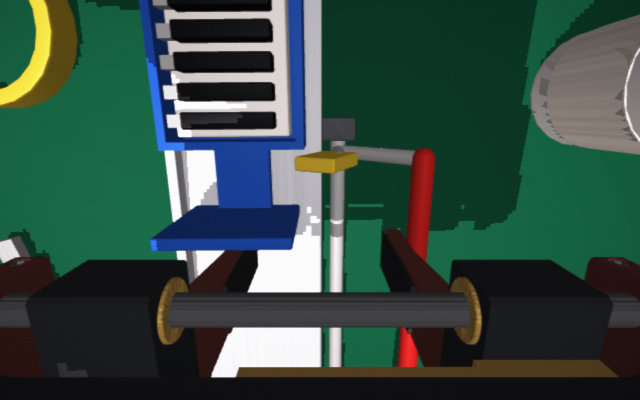

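View pics/side5c.png

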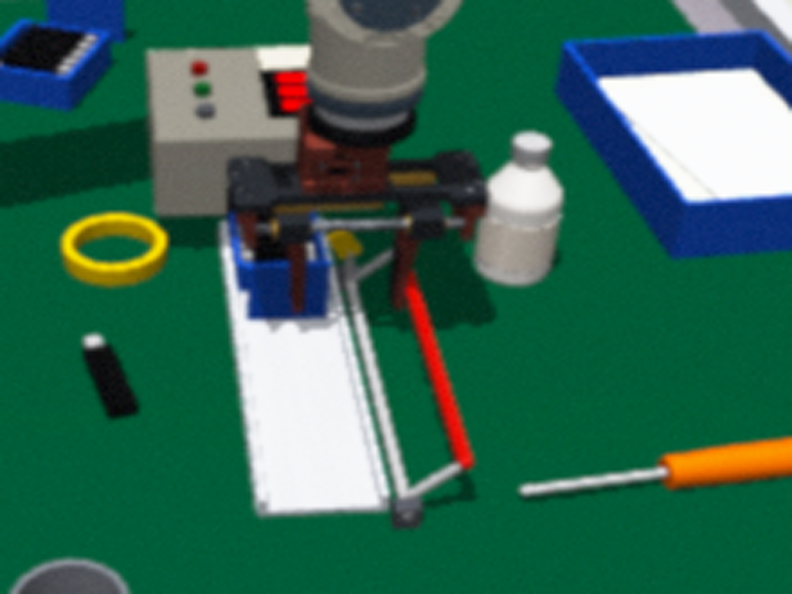

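The rack is under the lifted tooth at (327,162), about 11 mm short of home. Next I press it gently onto the stop.

```bash
python3 - <<'E'
from bar import *
hit=movel(D2W(40,-30,32),frame=Q,v=.02,until_force=9)
print(hit,W2D(get_tcp_pos()),get_ft_force())
wait(.3);print(W2D(get_tcp_pos()),get_ft_force(),gate(name='pics/w6.png'),get_time())
K,T=camT('wrist');print('plate rear top if row 247',W2D(cast((222,247),K,T,.062)))
E
```

```text
True [ 39.1303 -37.4239  31.6931] [-1.9029 -2.2416  2.3292]
[ 37.9607 -37.3504  31.0184] [ 0.1836 -3.5716  3.0777] [] 13.2
plate rear top if row 247 [ -3.2195 -23.0488  62.    ]
```

View pics/w6.png

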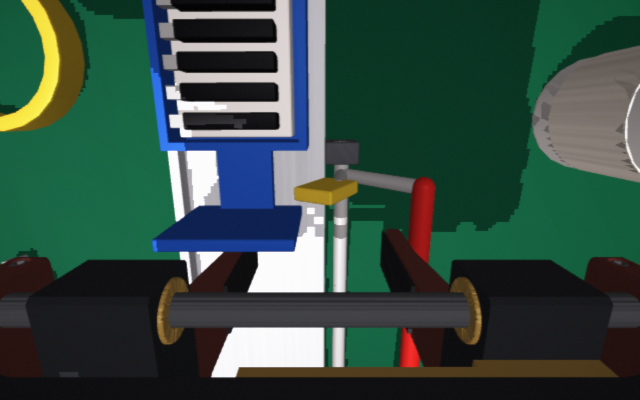

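It stopped where expected (TCP y -37.4), but the force was small. A firmer press will show whether the stop is real.

```bash
python3 - <<'E'
from bar import *
print([np.array(get_ft_force())],W2D(get_tcp_pos()))
hit=movel(D2W(40,-30,32),frame=Q,v=.02,until_force=16)
print(hit,W2D(get_tcp_pos()),get_ft_force())
wait(.2)
for _ in range(3): print(W2D(get_tcp_pos()),get_ft_force());wait(.05)
gate(name='pics/w7.png');print(get_time())
E
```

```text
[array([-0.4515, -3.086 ,  3.4584])] [ 37.868  -37.3377  30.9628]
True [ 37.4529 -37.3041  30.8803] [-1.0779 -3.7977  3.9919]
[ 37.4474 -37.3376  30.8556] [ 0.4031 -2.0251  3.4872]
[ 37.3755 -37.3493  30.8007] [-0.5506 -1.3718  2.2184]
[ 37.2539 -37.3382  30.7493] [-0.4529 -1.8465  2.4745]
13.8417
```

View pics/w7.png

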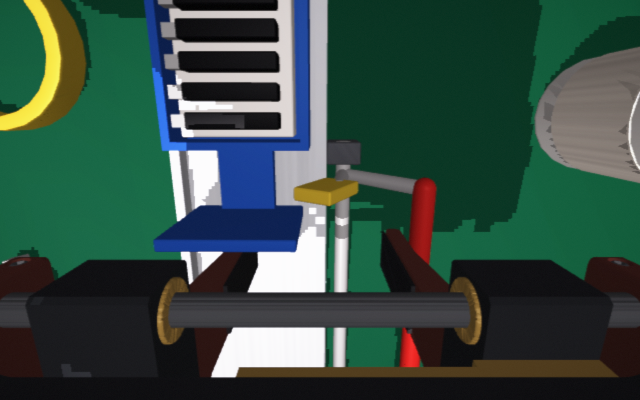

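It stopped at the same place under 16 N, so that is a hard stop. I check the nose against the stop in the scene view before letting the bar go.

```bash
python3 - <<'E'
from bar import *
K,T=camT('scene');s=read_camera('scene')[:,:,::-1].copy()
b=s.copy();c=[proj(D2W(*p),K,T) for p in [(-35,95,34),(35,95,34),(-35.5,95,32),(-31,-26,62),(31,-26,62),(0,-26,62)]]
print(np.round(c,1))
S=8;x0,y0=300,190
o=cv2.resize(s[y0:y0+70,x0:x0+90],None,fx=S,fy=S,interpolation=cv2.INTER_CUBIC)
for u in c[:5]: cv2.circle(o,(int((u[0]+.5-x0)*S),int((u[1]+.5-y0)*S)),4,(255,0,255),1)
cv2.imwrite('pics/sc7.png',o)
E
```

```text
[[352.3 225.3]
 [338.6 243.7]
 [352.4 225.6]
 [314.  200.7]
 [301.  216. ]
 [307.5 208.2]]
```

View pics/sc7.png

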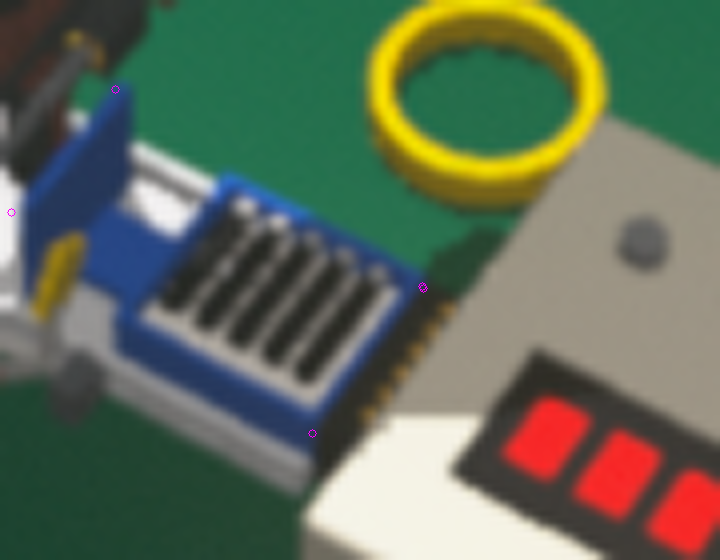

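The nose meets the black stop at both predicted corners (422,287) and (312,433), with no gap visible. I back off, let the bar follow the finger in, and rise.

```bash
python3 - <<'E'
from bar import *
movel(D2W(40,-52,32),frame=Q,v=.05);print(W2D(get_tcp_pos()))
hit=movel(D2W(-18,-52,32),frame=Q,v=.06,until_force=20);wait(.2);print(hit,W2D(get_tcp_pos()),get_ft_force())
gate(name='pics/w8.png');print(get_time())
E
```

```text
[ 38.6325 -52.7163  31.3877]
False [-17.6974 -52.0108  31.9924] [0.3324 0.3905 0.6114]
15.7083
```

View pics/w8.png

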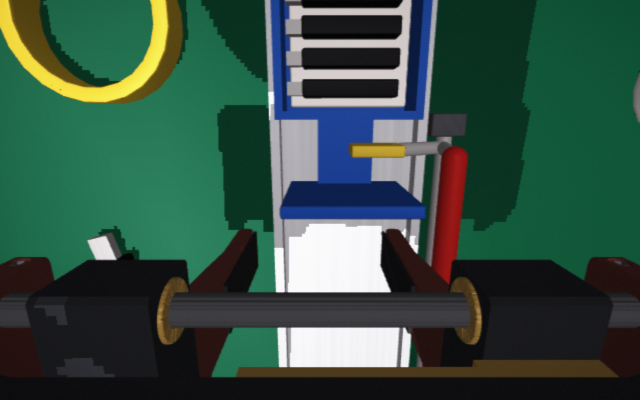

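The tooth at (378,151) has dropped into the gap, and the fingers are clear of the bar and the plate. Rising straight up.

```bash
python3 - <<'E'
from bar import *
movel(D2W(-18,-54,160),frame=Q,v=.1);movel(D2W(-18,-160,250),frame=Q,v=.15);wait(.2)
im=read_camera('wrist');cv2.imwrite('pics/w9.png',im[:,:,::-1])
K,T=camT('wrist');o=im[:,:,::-1].copy()
for p in [(39,-252,62),(39,0,62),(0,0,36),(26,0,36),(-31,-26,62),(31,-26,62),(-35,95,34),(35,95,34)]:
    u=proj(D2W(*p),K,T);cv2.circle(o,tuple(int(round(a)) for a in u),3,(255,0,255),1)
cv2.imwrite('pics/w9.png',o)
s=read_camera('scene');cv2.imwrite('pics/sc9.png',cv2.resize(s[150:300,230:420,::-1],None,fx=4,fy=4,interpolation=cv2.INTER_CUBIC))
print(get_ft_force(),get_time())
E
```

```text
[ 0.0423 -0.1412  0.107 ] 18.5167
```

View pics/w9.png

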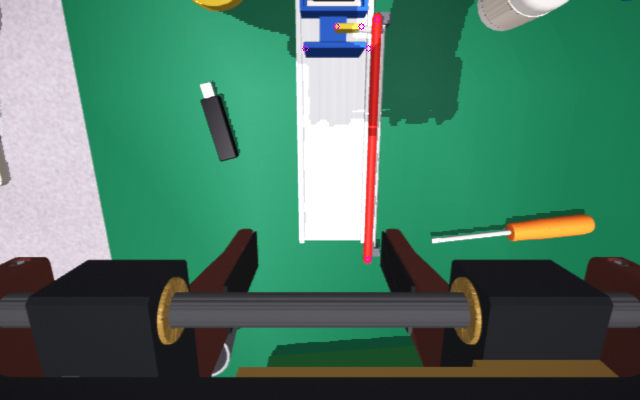

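View pics/sc9.png

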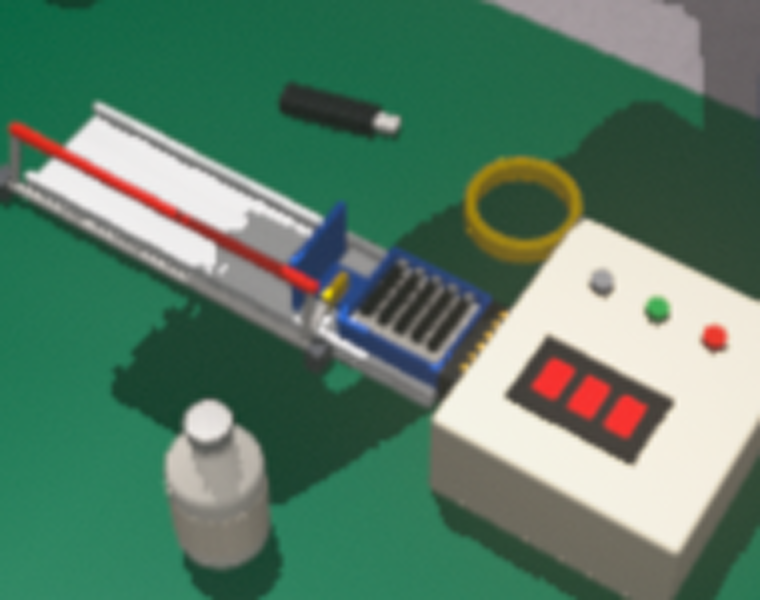

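The bar, tooth and plate all fall on their predicted shut and home positions. The nose is against the stop at scene crop (470,335), and the bystanders are in place. Handing in.

```bash
python3 -c "
from station import *
print(job_done(),get_time())"
```

```text
the job is handed in; nothing more can be done
the job is handed in; nothing more can be done
```

The rack is loaded and the job is handed in at about 18.5 s of the 40 s allowed; the station reports no verdict.

**What I did:** With the gripper partly open, the right finger held the bar out at about 0.98–1.08 rad. The left finger pushed the rack by its rear plate until it stopped. I then backed off, let the bar follow the finger in until the gate shut, and lifted clear.

**Last checks:**
- **Home:** the nose sits at the stop with no visible gap. Two presses, one stopping at a 9 N force change and one at 16 N, ended at the same place.
- **Gate:** the tooth is in the gap, and the bar and tooth lie on their predicted shut positions in the picture.
- **Clear of everything:** the tool force reads about 0, and the bystanders in view look unmoved. I judged that by eye and did not measure it.

**What did not go cleanly:**
- My first finger position gave only 0.86 rad, so I widened the grip and moved outward before pushing.
- The bar angle could not be read from the camera at the final press, because the bar was out of the rows I sampled. The picture still showed the tooth lifted.
- While pressing on the stop, the tool drifted about 2–3 mm inward.

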